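# Turn the pickle jar and put it away in the bamboo tray

### The arm

A 6-joint arm with a two-finger parallel gripper is mounted at the origin on the work surface. World frame = base frame: x ahead of the robot, y to its left, z up, the work surface at z = 0. Lengths are in m, angles in rad, forces in N, time in s.
With the tool pointing down it reaches from about 0.35 to 0.975 m from the base axis. Payload 4.9 kg.
Tool frame: the origin (TCP) lies on the centre line of the jaws, within the pads' length; the fingertips stand 11 mm ahead of it and the grasp point (between the pads) lies 8 mm behind it; z points along the fingers, y is the line along which they close (so a half turn about z gives the same grasp; the last joint's range is limited). The gripper opens to 85 mm and grips with 20 to 120 N. Pads are 22 mm wide; open, the fingers measure 114 mm over their backs; the gripper's body (76 mm by 85 mm) begins 54 mm behind the grasp point. The pads swing forward as they close: fully open they stand 13 mm farther back than shut.
Start: joints at [-1.379, 0.053, 1.613, -0, 1.476, -0.119], TCP at [0.191, -0.595, 0.242] pointing down, gripper open.
Joint ranges: [-3.01, 3.01], [-1.01, 2.22], [0.06, 2.58], [-1.02, 4.17], [0.09, 2.62], [-3.14, 3.14]. Speed limits (rad/s): [2.57, 2.57, 3.14, 3.14, 3.14, 3.14].

### API

Orientations are given as a rotation vector (axis times angle).
In Python, from rig import get_state, grab_frame, calibration, sign_off gives the robot as it stands.
- The arm moves only by the tool step_arm, never from a script. Its arguments are lists of equal length, an entry for each row: "linear": the shift along the tool's x, y, z in cm, a list of three; "yaw": the turn about the tool's z in rad. In form: {"linear": [[dx, dy, dz], ...], "yaw": [yaw, ...]}. A call has 1 to 5 rows; each row is the pose to reach, as a shift and turn from the pose commanded when the call began, along the tool's axes at that moment; what a row does not reach only later rows make up. A row lasts 1/12 s, in which the tool goes at most 41.7 mm and 7.16 degrees, less where a joint would pass 70% of its speed; a pose out of reach is approached as far as the arm can. A call with a gripper value outside its range is refused whole. "fingers" is the opening, from 0 (shut) to 1 (fully open), set as the call begins (left out, the last holds). The fingers move at their own pace and stop on an object; "force" is the grip in N (left out, the last holds). Time passes only in rows, so rows that repeat a pose let the fingers close. It gives the time, the measured TCP pose, the force, the opening and the grip force at its end, in the units of the state.
- get_state(): the state, without advancing time (a new reading comes with each control period).
- grab_frame(name): name is "scene" or "top"; returns (picture, depth): 480x640x3 uint8, blue, green, red; 480x640 float32, m along the optical axis (not along the pixel's ray), 0 where there is no reading.
- calibration(name): a dict with "vertical_fov" (degrees; the focal length in pixels is half the picture's height over the tangent of half this angle, whatever the lens; pixels are square), "cx", "cy" (the principal point, pixels), "dist" ([k1, k2, p1, p2, k3] as OpenCV has them; the pictures are not rectified), "eye" and "orientation" of the camera in the world. Camera axes: x right, y down, z forward; pixel columns grow to the right and rows downward; lengths in m; the calibration is good to about 2 mm. A picture is of the moment at which its call begins. calibration takes no time and is no camera call.
- sign_off(): hands the job in; it is judged then, once.
The state is a dict: "t": time; "q": joint angles; "joint_vel": joint speeds; "joint_efforts": joint torques, N m; "tcp_pos": TCP position; "tool_rot": TCP orientation; "contact_force": force on the tool from outside, world axes, zero at the start; "moment": the same for the moment, N m; "finger_gap": opening from 0.0 (shut) to 1.0 (fully open); "finger_force": force on a finger pad.
Only numpy, scipy, OpenCV 4.12 (cv2) and the standard library are available. Lean on these libraries where they do the work, as an engineer would, in place of code of your own. Each camera call takes 0.05 s, during which the arm holds its last target. There are 200 camera calls.

### The job

Take the closed green pickle jar out from under the turquoise shelf, lift it clear and tip it to 40 degrees from upright to turn the pickle inside; hold it like that for at least a second (never past 60 degrees), then bring it back level. Then set it down gently, upright, on the cork pad in the free cell of the bamboo tray, feeling for the pad (its thickness varies) without pressing hard and letting go only once the jar rests on it; leave the tiffin, box, tin and tumbler standing where they are.

Things in the scene. Friction and masses are not known exactly. Their poses are not given: they have to be found in the camera images.
- jar: Closed green ceramic pickle jar, rigid, round, 148 mm tall, 0.4-0.85 kg; z up its axis, origin at the centre of its foot. Foot 68 mm across, belly 84 mm (height 25-70), shoulder narrowing to a 48 mm neck at 102; grip the screwed-on darker lid, a cylinder 52 mm across from 110 to 148. Its axis stands 10-22 mm inside the front edge of the board overhead: come in leaning.
- jar_lid (a point): Point on the jar's axis, 130 mm above its foot: the middle of the lid's side.
- shelf: Turquoise open shelf, no back, fixed. Origin on the work surface under its middle; x away from the robot, y left. Base with flat top at 60 mm, x -140 to +100 mm, 600 mm wide, carries jar, tiffin and box. Slatted board above: underside 340, top 356 mm high, x -100 (front edge) to +100 mm, 620 mm wide; a spoon and cup lie on it. Corner posts at x +-85, y +-290 mm.
- tray: Bamboo tray, fixed, 110 mm (x) by 320 mm (y), 45 mm high, walls, dividers and floor 5 mm thick; three cells of 100 x 100 mm in a row along y, centres at y -105, 0, +105 mm. Origin under its centre on the work surface.
- mat: Round cork pad, fixed on the floor of the free tray cell, 72 mm across. Origin at the centre of its underside. Its thickness differs each time, anywhere from 6 to 26 mm, and the pose does not tell it: feel for the top when setting the jar down.
- tiffin: Bystander: round steel tiffin, 84 mm across, 148 mm tall with its bail handle, standing on the shelf's base. Origin at the centre of its underside.
- box: Bystander: clear plastic box with white lid, 90 x 90 mm, 74 mm tall, on the shelf's base. Origin at the centre of its underside.
- tin: Bystander: round brass tin with a pale top, 70 mm across, 75 mm tall, in a tray cell. Origin at the centre of its underside.
- tumbler: Bystander: open steel tumbler, 70 mm across the rim, 80 mm tall, in a tray cell. Origin at the centre of its underside.

How it is judged:
By the outcome, as a careful person would: the job done as asked, in the order asked, and still so for the second after the job is handed in, with the robot touching nothing.
It also fails if it takes over 54 s, if anything falls off the work surface, if the arm or the gripper's body presses on something with over 40 N, if the wrist force passes 120 N, or if a joint passes its speed limit or range.

## Working session

There is one attempt and no reset: what is moved stays moved. The work goes in short steps, Python scripts to look and compute and a tool call to move; the robot and the scene stay as the last step left them, time stands still between calls to the robot, and variables do not carry over. Pictures are saved under pics/ and viewed, at most 10 in all, crops included, and the job is handed in when it is done.

Besides the shell and the picture viewer there is one more tool, called as a command line: name --pt "numbers of a row" for each row, then --argument value for the rest. step_arm: Moves the arm, as the interface text tells. Its arguments: {"type":"object","properties":{"linear":{"type":"array","items":{"type":"array","items":{"type":"number"}}},"yaw":{"type":"array","items":{"type":"number"}},"fingers":{"type":"number"},"force":{"type":"number"}},"required":["linear","yaw"]}

```bash
ls -la; mkdir -p pics; python3 - <<'E'
from rig import *
import cv2,numpy as np
print(get_state())
for n in("scene","top"):
    p,d=grab_frame(n); cv2.imwrite(f"pics/{n}0.png",p); np.save(f"{n}0.npy",d); print(n,calibration(n),(d>0).mean())
E
```

```text
total 12
drwxr-xr-x  3 agent agent 4096 Nov 30 00:10 .
drwxr-xr-x 23 root  root  4096 Nov 30 00:10 ..
drwxr-xr-x  2 agent agent 4096 Nov 30 00:10 pics
{'t': 0.0, 'q': array([-1.37898787e+00,  5.33459832e-02,  1.61430392e+00,  8.66508553e-06,
        1.47598746e+00, -1.19008736e-01]), 'joint_vel': array([ 2.17044935e-03, -3.70842130e-04, -1.37767005e-03, -9.19695032e-05,
       -6.17533594e-04,  6.95167969e-04]), 'joint_efforts': array([ 1.18922115e-03, -3.93677008e+01, -3.70177031e+01, -2.54681345e-04,
        6.94888717e-03,  7.45317152e-06]), 'tcp_pos': array([ 0.19102999, -0.59445898,  0.24106381]), 'tool_rot': array([-3.10171250e+00, -4.85949989e-01,  1.03277339e-04]), 'contact_force': array([ 0.2331758 , -0.30799484,  0.54679109]), 'moment': array([ 0.04146395, -0.00692324,  0.02573314]), 'finger_force': 0.0, 'finger_gap': 1.0038835467784013}
scene {'vertical_fov': 51.256436935969, 'cx': 321.12400379691786, 'cy': 243.5612879411573, 'dist': array([-0.07413396,  0.        ,  0.        ,  0.        ,  0.        ]), 'eye': array([0.28413018, 0.3992893 , 0.61167288]), 'orientation': array([-0.83593325,  2.5505327 , -1.07956208])} 0.9959309895833334
top {'vertical_fov': 53.488955153838, 'cx': 316.10230033634593, 'cy': 236.54846591006748, 'dist': array([-0.04557988,  0.        ,  0.        ,  0.        ,  0.        ]), 'eye': array([0.44201201, 0.01518088, 0.92237671]), 'orientation': array([-2.16108277,  2.1153882 , -0.23054285])} 0.995830078125
```

View pics/scene0.png

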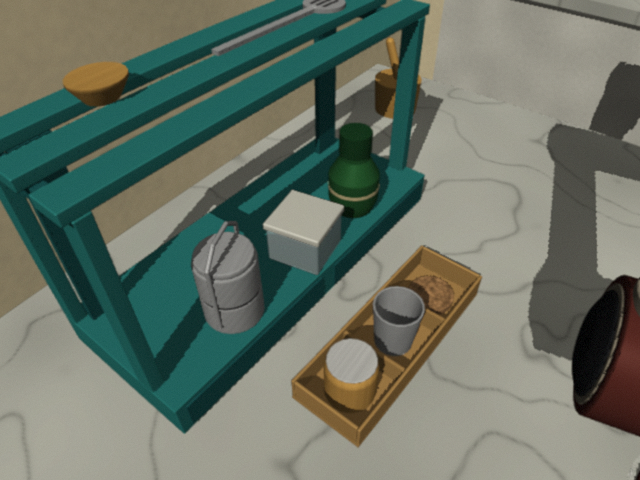

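View pics/top0.png

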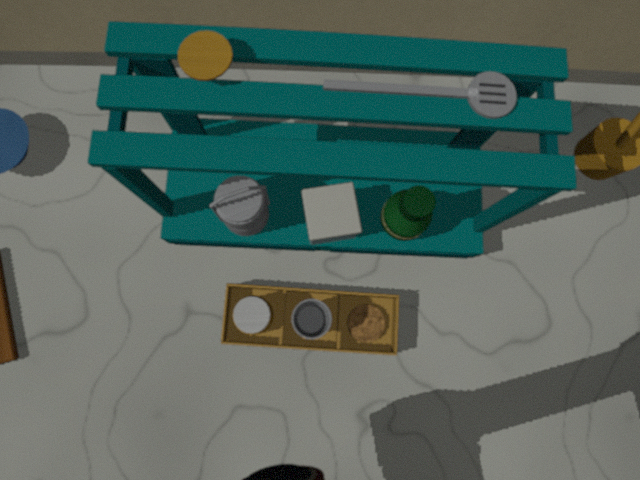

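```bash
cat > h.py <<'E'
import numpy as np, cv2
from scipy.spatial.transform import Rotation as R
from rig import *
def cam(n):
    c=calibration(n); f=240/np.tan(np.radians(c["vertical_fov"])/2)
    return np.array([[f,0,c["cx"]],[0,f,c["cy"]],[0,0,1]]),c["dist"],np.array(c["eye"]),R.from_rotvec(c["orientation"]).as_matrix()
def rays(n,px):
    K,d,e,M=cam(n); u=cv2.undistortPoints(np.float64(px).reshape(-1,1,2),K,d)[:,0]
    return e,np.c_[u,np.ones(len(u))]@M.T     # depth * ray = offset
def cloud(n,dep,mask):
    v,u=np.nonzero(mask&(dep>0)); e,r=rays(n,np.c_[u,v]); return e+r*dep[v,u][:,None]
def plane(n,px,z):
    e,r=rays(n,px); return e+r*((z-e[2])/r[:,2])[:,None]
E
python3 - <<'E'
from h import *
for n in("scene","top"):
    im=cv2.imread(f"pics/{n}0.png"); d=np.load(f"{n}0.npy"); hsv=cv2.cvtColor(im,cv2.COLOR_BGR2HSV)
    H,S,V=[hsv[...,i].astype(int) for i in range(3)]
    g=(H>50)&(H<76)&(S>120); lab=cv2.connectedComponentsWithStats(g.astype(np.uint8))
    i=1+np.argmax(lab[2][1:,4]); m=lab[1]==i; P=cloud(n,d,m)
    print(n,"jar px",lab[2][i],"zrange",np.percentile(P[:,2],[1,50,99]))
    L=P[P[:,2]>P[:,2].max()*0+np.percentile(P[:,2],99)-.004]; print(" lidtop",len(L),L.min(0),L.max(0),L.mean(0))
    # circle fits at height slices
    for lo,hi in((.09,.13),(.175,.203)):
        Q=P[(P[:,2]>lo)&(P[:,2]<hi)]
        if len(Q)>15:
            A=np.c_[2*Q[:,:2],np.ones(len(Q))]; s=np.linalg.lstsq(A,(Q[:,:2]**2).sum(1),rcond=None)[0]; print("  fit",lo,len(Q),s[:2],np.sqrt(s[2]+s[:2]@s[:2]))
    t=(H>80)&(H<96)&(S>100); P=cloud(n,d,t)
    B=P[abs(P[:,2]-.06)<.006]; T=P[P[:,2]>.345]
    for nm,Q in(("base",B),("board",T)):
        q=cv2.minAreaRect(np.float32(Q[:,:2]));print(" ",nm,np.median(Q[:,2]),q)
        print(cv2.boxPoints(q).round(3).tolist())
    bam=(H>10)&(H<26)&(S>90)&(V>60); P=cloud(n,d,bam); Q=P[(P[:,2]>.036)&(P[:,2]<.05)&(P[:,0]<.6)]
    q=cv2.minAreaRect(np.float32(Q[:,:2]));print(" tray",q,cv2.boxPoints(q).round(3).tolist())
    px=(368,323) if n=="top" else (435,292)
    Y,X=np.mgrid[:480,:640]; c=(abs(X-px[0])<12)&(abs(Y-px[1])<8); P=cloud(n,d,c); print(" pad",np.median(P,0),P.std(0))
E
```

```text
scene jar px [ 328  124   52   73 2664] zrange [0.11477438 0.15588004 0.20962713]
 lidtop 441 [ 0.61212935 -0.18914538  0.20568644] [ 0.66083882 -0.13954428  0.21134863] [ 0.63558143 -0.16196595  0.20814004]
  fit 0.09 386 [ 0.63700446 -0.16578734] 0.04115949796547778
  fit 0.175 477 [ 0.63675651 -0.16415163] 0.023610017700686256
  base 0.060276121089829604 ((0.7050802111625671, -0.02408212423324585), (0.5989810228347778, 0.2449992448091507), 88.46434783935547)
[[0.574999988079071, -0.3199999928474426], [0.8199999928474426, -0.3269999921321869], [0.8360000252723694, 0.2720000147819519], [0.5910000205039978, 0.27900001406669617]]
  board 0.35594080748330337 ((0.7255013585090637, -0.024140208959579468), (0.6187142729759216, 0.20115678012371063), 88.54917907714844)
[[0.6169999837875366, -0.3310000002384186], [0.8180000185966492, -0.335999995470047], [0.8339999914169312, 0.28299999237060547], [0.6330000162124634, 0.2879999876022339]]
 tray ((0.453943133354187, -0.002951294183731079), (0.32292431592941284, 0.11049763113260269), 87.10044860839844) [[0.39100000262260437, -0.1609999984502792
[... 825 characters left out ...]
78, 0.2759999930858612]]
  board 0.3557606238455594 ((0.7257694602012634, -0.026440739631652832), (0.6189154386520386, 0.20121386647224426), 88.61608123779297)
[[0.6179999709129333, -0.3330000042915344], [0.8190000057220459, -0.33799999952316284], [0.8339999914169312, 0.2800000011920929], [0.6330000162124634, 0.2849999964237213]]
 tray ((0.45435771346092224, -0.003398910164833069), (0.31902197003364563, 0.10954451560974121), 87.32939147949219) [[0.3919999897480011, -0.1599999964237213], [0.5019999742507935, -0.16500000655651093], [0.5170000195503235, 0.15299999713897705], [0.40700000524520874, 0.15800000727176666]]
 pad [ 0.44820474 -0.11182228  0.01607364] [0.00804668 0.0125432  0.00169333]
```

step_arm --pt "0 0 -3" --pt "0 0 -6" --pt "0 0 -6" --yaw '[0, 0, 0]'

```text
t: 0.35
tcp_pos: [0.1916, -0.5972, 0.3092]
tool_rot: [3.094, 0.485, 0.001]
contact_force: [-0.3, -1.1, 0.9]
finger_gap: 1.003
finger_force: 0.0
```

step_arm --pt "49 -34 -19" --pt "49 -34 -19" --pt "49 -34 -19" --pt "49 -34 -19" --pt "49 -34 -19" --yaw '[0.3, 0.3, 0.3, 0.3, 0.3]'

```text
t: 0.77
tcp_pos: [0.3124, -0.4358, 0.3656]
tool_rot: [-3.141, -0.016, 0.0]
contact_force: [0.4, -0.7, -0.4]
finger_gap: 0.997
finger_force: 0.0
```

```bash
cat > st.py <<'E'
from h import *
import sys
s=get_state(); M=R.from_rotvec(s["tool_rot"]).as_matrix()
print("t",round(s["t"],2),"p",s["tcp_pos"].round(4),"q",s["q"].round(3),"F",s["contact_force"].round(1),"gap",round(s["finger_gap"],3),s["finger_force"])
print(M.round(3)); print("lean",np.degrees(np.arccos(-M[2,2])).round(1),"az z",np.degrees(np.arctan2(M[1,2],M[0,2])).round(1))
if len(sys.argv)>3:
    t=np.array([float(a) for a in sys.argv[1:4]]); print("tool delta cm",((t-s["tcp_pos"])@M*100).round(2))
E
python3 st.py 0.55 -0.12 0.5
```

```text
t 0.77 p [ 0.3124 -0.4358  0.3656] q [-1.088 -0.203  1.653  0.     1.692  0.473] F [ 0.4 -0.7 -0.4] gap 0.997 0.0
[[ 1.    0.01 -0.  ]
 [ 0.01 -1.    0.  ]
 [-0.   -0.   -1.  ]]
lean 0.0 az z 101.9
tool delta cm [ 24.07 -31.34 -13.43]
```

step_arm --pt "24 -31 -13" --pt "24 -31 -13" --pt "24 -31 -13" --pt "24 -31 -13" --pt "24 -31 -13" --yaw '[0, 0, 0, 0, 0]'

```text
t: 1.18
tcp_pos: [0.4319, -0.2779, 0.4314]
tool_rot: [3.141, 0.017, 0.0]
contact_force: [0.6, -0.1, 0.5]
finger_gap: 1.003
finger_force: 0.0
```

step_arm --pt "12 -15 -8" --pt "12 -15 -8" --pt "12 -15 -8" --pt "12 -15 -8" --pt "12 -15 -8" --yaw '[0, 0, 0, 0, 0]'

```text
t: 1.6
tcp_pos: [0.5503, -0.1266, 0.5116]
tool_rot: [3.141, 0.017, -0.0]
contact_force: [0.5, -0.6, 0.5]
finger_gap: 1.003
finger_force: 0.0
```

```bash
python3 st.py 0.55 -0.12 0.5
```

```text
t 1.6 p [ 0.5503 -0.1266  0.5116] q [-0.358 -0.108  1.331 -0.     1.919  1.202] F [ 0.5 -0.6  0.5] gap 1.003 0.0
[[ 1.     0.011 -0.   ]
 [ 0.011 -1.    -0.   ]
 [-0.     0.    -1.   ]]
lean 0.0 az z -138.3
tool delta cm [-0.03 -0.66  1.16]
```

step_arm --pt "0 0 -20" --pt "0 0 -20" --pt "0 0 -20" --pt "0 0 -20" --pt "0 0 -20" --yaw '[0, 0, 0, 0, 0]'

```text
t: 2.02
tcp_pos: [0.5489, -0.128, 0.7142]
tool_rot: [3.141, 0.018, 0.004]
contact_force: [0.8, -0.2, 0.9]
finger_gap: 1.003
finger_force: 0.0
```

step_arm --pt "0 0 -20" --pt "0 0 -20" --pt "0 0 -20" --pt "0 0 -20" --pt "0 0 -20" --yaw '[0, 0, 0, 0, 0]'

```text
t: 2.43
tcp_pos: [0.5494, -0.1291, 0.8496]
tool_rot: [3.13, 0.017, 0.047]
contact_force: [-2.4, 1.7, 2.0]
finger_gap: 0.999
finger_force: 0.0
```

```bash
python3 st.py 0.55 -0.12 0.5
```

```text
t 2.43 p [ 0.5494 -0.1291  0.8496] q [-3.630e-01  4.350e-01  5.500e-02  1.000e-03  2.620e+00  1.198e+00] F [-2.4  1.7  2. ] gap 0.999 0.0
[[ 0.999  0.011  0.03 ]
 [ 0.011 -1.    -0.011]
 [ 0.03   0.011 -0.999]]
lean 1.8 az z -19.8
tool delta cm [-0.98 -1.3  34.94]
```

step_arm --pt "-5 -4 4" --pt "-10 -8 8" --pt "-15 -11 10" --pt "-15 -11 10" --pt "-15 -11 10" --yaw '[0, 0, 0, 0, 0]'

```text
t: 2.85
tcp_pos: [0.4312, -0.0437, 0.7686]
tool_rot: [3.128, 0.016, 0.055]
contact_force: [0.7, -0.2, 2.0]
finger_gap: 0.997
finger_force: 0.0
```

```bash
python3 st.py 0.3 0 0.75
```

```text
t 2.85 p [ 0.4312 -0.0437  0.7686] q [-0.271 -0.167  0.922 -0.004  2.349  1.286] F [ 0.7 -0.2  2. ] gap 0.997 0.0
[[ 0.999  0.01   0.035]
 [ 0.011 -1.    -0.013]
 [ 0.035  0.013 -0.999]]
lean 2.2 az z -20.0
tool delta cm [-13.13  -4.53   1.33]
```

step_arm --pt "-15 -5 -5" --pt "-15 -5 -5" --pt "-15 -5 -5" --pt "-15 -5 -5" --pt "-15 -5 -5" --yaw '[0, 0, 0, 0, 0]'

```text
t: 3.27
tcp_pos: [0.2709, 0.0074, 0.8206]
tool_rot: [3.124, 0.019, 0.078]
contact_force: [-2.3, 0.8, 0.6]
finger_gap: 0.998
finger_force: 0.0
```

```bash
python3 st.py 0.3 0 0.75
```

```text
t 3.27 p [0.2709 0.0074 0.8206] q [-0.246 -0.402  0.981 -0.006  2.51   1.307] F [-2.3  0.8  0.6] gap 0.998 0.0
[[ 0.999  0.012  0.05 ]
 [ 0.012 -1.    -0.017]
 [ 0.05   0.017 -0.999]]
lean 3.0 az z -18.2
tool delta cm [2.55 0.66 7.21]
```

step_arm --pt "-20 -4 -5" --pt "-20 -4 -5" --pt "-20 -4 -5" --pt "-20 -4 -5" --pt "-20 -4 -5" --yaw '[0, 0, 0, 0, 0]'

```text
t: 3.68
tcp_pos: [0.1199, 0.0504, 0.8205]
tool_rot: [3.108, 0.012, 0.121]
contact_force: [0.3, 0.7, -0.1]
finger_gap: 0.998
finger_force: 0.0
```

```bash
python3 st.py 0.3 0 0.75
```

```text
t 3.68 p [0.1199 0.0504 0.8205] q [-0.166 -0.651  1.092 -0.035  2.619  1.366] F [ 0.3  0.7 -0.1] gap 0.998 0.0
[[ 0.997  0.006  0.078]
 [ 0.009 -0.999 -0.031]
 [ 0.077  0.031 -0.997]]
lean 4.8 az z -21.6
tool delta cm [17.37  4.93  8.58]
```

step_arm --pt "-10 0 -25" --pt "-10 0 -25" --pt "-10 0 -25" --pt "-10 0 -25" --pt "-10 0 -25" --yaw '[0, 0, 0, 0, 0]'

```text
t: 4.1
tcp_pos: [0.1203, 0.0863, 0.8574]
tool_rot: [3.105, 0.02, 0.192]
contact_force: [0.6, 0.2, 0.6]
finger_gap: 0.995
finger_force: 0.0
```

```bash
python3 st.py 0.3 0 0.75
```

```text
t 4.1 p [0.1203 0.0863 0.8574] q [ 0.209 -0.552  0.958 -0.11   2.618  1.668] F [0.6 0.2 0.6] gap 0.995 0.0
[[ 0.992  0.011  0.124]
 [ 0.015 -0.999 -0.03 ]
 [ 0.123  0.032 -0.992]]
lean 7.3 az z -13.7
tool delta cm [16.38  8.48 13.13]
```

step_arm --pt "5 5 -60" --pt "5 5 -60" --pt "5 5 -60" --pt "5 5 -60" --pt "5 5 -60" --yaw '[0, 0, 0, 0, 0]'

```text
t: 4.52
tcp_pos: [0.1739, 0.0982, 0.908]
tool_rot: [3.1, 0.02, 0.265]
contact_force: [-0.5, 0.7, 0.2]
finger_gap: 1.003
finger_force: 0.0
```

```bash
python3 st.py 0.3 0 0.75
```

```text
t 4.52 p [0.1739 0.0982 0.908 ] q [ 0.228 -0.372  0.731 -0.133  2.618  1.665] F [-0.5  0.7  0.2] gap 1.003 0.0
[[ 0.985  0.01   0.17 ]
 [ 0.015 -0.999 -0.029]
 [ 0.17   0.031 -0.985]]
lean 9.9 az z -9.6
tool delta cm [ 9.6   9.45 17.99]
```

step_arm --pt "-40 8 -60" --pt "-40 8 -60" --pt "-40 8 -60" --pt "-40 8 -60" --pt "-40 8 -60" --yaw '[0, 0, 0, 0, 0]'

```text
t: 4.93
tcp_pos: [0.1056, 0.1033, 0.9045]
tool_rot: [3.103, 0.02, 0.343]
contact_force: [-0.2, 0.4, 0.5]
finger_gap: 0.998
finger_force: 0.0
```

step_arm --pt "-40 5 -60" --pt "-40 5 -60" --pt "-40 5 -60" --pt "-40 5 -60" --pt "-40 5 -60" --yaw '[0, 0, 0, 0, 0]'

```text
t: 5.35
tcp_pos: [0.0569, 0.1095, 0.9016]
tool_rot: [-3.108, -0.028, -0.405]
contact_force: [0.2, -0.1, -0.6]
finger_gap: 0.999
finger_force: 0.0
```

```bash
python3 st.py 0.3 0 0.75
```

```text
t 5.35 p [0.0569 0.1095 0.9016] q [ 0.92  -0.5    0.82  -0.408  2.619  2.097] F [ 0.2 -0.1 -0.6] gap 0.999 0.0
[[ 0.966  0.019  0.256]
 [ 0.017 -1.     0.01 ]
 [ 0.256 -0.005 -0.967]]
lean 14.9 az z 2.2
tool delta cm [19.42 11.48 20.77]
```

step_arm --pt "25 25 -60" --pt "25 25 -60" --pt "25 25 -60" --pt "25 25 -60" --pt "25 25 -60" --yaw '[0, 0, 0, 0, 0]'

```text
t: 5.77
tcp_pos: [0.1208, 0.0871, 0.9477]
tool_rot: [-3.104, -0.025, -0.476]
contact_force: [-0.1, 0.7, 0.5]
finger_gap: 1.0
finger_force: 0.0
```

```bash
python3 st.py 0.3 0 0.75
```

```text
t 5.77 p [0.1208 0.0871 0.9477] q [ 0.237 -0.405  0.626 -0.134  2.619  1.666] F [-0.1  0.7  0.5] gap 1.0 0.0
[[ 0.954  0.016  0.3  ]
 [ 0.016 -1.     0.004]
 [ 0.3    0.001 -0.954]]
lean 17.4 az z 0.8
tool delta cm [11.03  8.98 24.2 ]
```

step_arm --pt "0 8 -60" --pt "0 8 -60" --pt "0 8 -60" --pt "0 8 -60" --pt "0 8 -60" --yaw '[0, 0, 0, 0, 0]'

```text
t: 6.18
tcp_pos: [0.1145, 0.0972, 0.9694]
tool_rot: [-3.089, -0.027, -0.546]
contact_force: [-0.8, 0.2, -0.8]
finger_gap: 1.003
finger_force: 0.0
```

step_arm --pt "0 8 -60" --pt "0 8 -60" --pt "0 8 -60" --pt "0 8 -60" --pt "0 8 -60" --yaw '[0, 0, 0, 0, 0]'

```text
t: 6.6
tcp_pos: [0.0991, 0.0944, 0.9856]
tool_rot: [-3.07, -0.03, -0.619]
contact_force: [0.2, 0.2, -0.9]
finger_gap: 0.998
finger_force: 0.0
```

```bash
python3 st.py 0.3 0 0.75
```

```text
t 6.6 p [0.0991 0.0944 0.9856] q [ 0.669 -0.313  0.459 -0.478  2.619  1.76 ] F [ 0.2  0.2 -0.9] gap 0.998 0.0
[[ 0.922  0.021  0.387]
 [ 0.017 -1.     0.014]
 [ 0.387 -0.006 -0.922]]
lean 22.8 az z 2.0
tool delta cm [ 9.23 10.   29.37]
```

step_arm --pt "30 20 -60" --pt "30 20 -60" --pt "30 20 -60" --pt "30 20 -60" --pt "30 20 -60" --yaw '[0, 0, 0, 0, 0]'

```text
t: 7.02
tcp_pos: [0.1386, 0.0868, 1.0085]
tool_rot: [-3.064, -0.025, -0.682]
contact_force: [0.6, -0.6, 0.8]
finger_gap: 1.002
finger_force: 0.0
```

step_arm --pt "20 10 -60" --pt "20 10 -60" --pt "20 10 -60" --pt "20 10 -60" --pt "20 10 -60" --yaw '[0, 0, 0, 0, 0]'

```text
t: 7.43
tcp_pos: [0.1333, 0.0927, 1.0244]
tool_rot: [3.051, 0.024, 0.744]
contact_force: [0.6, -0.5, 0.0]
finger_gap: 1.001
finger_force: 0.0
```

```bash
python3 st.py 0.3 0 0.75
```

```text
t 7.43 p [0.1333 0.0927 1.0244] q [ 0.537 -0.167  0.218 -0.486  2.619  1.612] F [ 0.6 -0.5  0. ] gap 1.001 0.0
[[ 0.888  0.014  0.46 ]
 [ 0.015 -1.     0.002]
 [ 0.46   0.005 -0.888]]
lean 27.4 az z 0.3
tool delta cm [ 2.03  9.38 32.01]
```

step_arm --pt "-10 15 -50" --pt "-10 15 -50" --pt "-10 15 -50" --pt "-10 15 -50" --pt "-10 15 -50" --yaw '[0, 0, 0, 0, 0]'

```text
t: 7.85
tcp_pos: [0.0772, 0.0571, 1.0317]
tool_rot: [-3.03, -0.042, -0.8]
contact_force: [0.6, 0.0, 0.2]
finger_gap: 0.999
finger_force: 0.0
```

step_arm --pt "-25 15 -50" --pt "-25 15 -50" --pt "-25 15 -50" --pt "-25 15 -50" --pt "-25 15 -50" --yaw '[0, 0, 0, 0, 0]'

```text
t: 8.27
tcp_pos: [0.0168, -0.0165, 1.0165]
tool_rot: [-3.015, -0.023, -0.865]
contact_force: [-0.3, -1.0, 0.3]
finger_gap: 0.999
finger_force: 0.0
```

```bash
python3 st.py 0.3 0 0.75
```

```text
t 8.27 p [ 0.0168 -0.0165  1.0165] q [ 0.773 -0.403  0.352 -0.817  2.619  1.501] F [-0.3 -1.   0.3] gap 0.999 0.0
[[ 0.848  0.016  0.53 ]
 [ 0.013 -1.     0.009]
 [ 0.53  -0.    -0.848]]
lean 32.0 az z 0.9
tool delta cm [ 9.9  -1.2  37.62]
```

```bash
python3 st.py 0.35 -0.12 0.72
```

```text
t 8.27 p [ 0.0168 -0.0165  1.0165] q [ 0.773 -0.403  0.352 -0.817  2.619  1.501] F [-0.3 -1.   0.3] gap 0.999 0.0
[[ 0.848  0.016  0.53 ]
 [ 0.013 -1.     0.009]
 [ 0.53  -0.    -0.848]]
lean 32.0 az z 0.9
tool delta cm [12.4  10.88 42.71]
```

step_arm --pt "12 11 43" --pt "12 11 43" --pt "12 11 43" --pt "12 11 43" --pt "12 11 43" --yaw '[0, 0, 0, 0, 0]'

```text
t: 8.68
tcp_pos: [0.0635, -0.0258, 0.9003]
tool_rot: [-3.009, -0.03, -0.887]
contact_force: [0.8, -0.5, 1.4]
finger_gap: 1.004
finger_force: 0.0
```

```bash
python3 st.py 0.45 -0.165 0.55
```

```text
t 8.68 p [ 0.0635 -0.0258  0.9003] q [ 1.356 -0.728  0.968 -1.023  2.475  1.953] F [ 0.8 -0.5  1.4] gap 1.004 0.0
[[ 0.84   0.019  0.542]
 [ 0.017 -1.     0.01 ]
 [ 0.542  0.001 -0.84 ]]
lean 32.8 az z 1.0
tool delta cm [13.23 14.63 50.26]
```

step_arm --pt "20 10 22" --pt "20 10 22" --pt "20 10 22" --pt "20 10 22" --pt "20 10 22" --yaw '[0, 0, 0, 0, 0]'

```text
t: 9.1
tcp_pos: [0.0687, -0.0369, 0.8491]
tool_rot: [-2.996, -0.029, -0.914]
contact_force: [0.3, 0.9, -0.2]
finger_gap: 1.001
finger_force: 0.0
```

```bash
python3 st.py 0.45 -0.165 0.55
```

```text
t 9.1 p [ 0.0687 -0.0369  0.8491] q [ 1.423 -0.858  1.156 -1.023  2.442  2.042] F [ 0.3  0.9 -0.2] gap 1.001 0.0
[[ 0.83   0.02   0.558]
 [ 0.015 -1.     0.014]
 [ 0.558 -0.003 -0.83 ]]
lean 33.9 az z 1.4
tool delta cm [14.75 13.67 45.91]
```

step_arm --pt "20 -15 9" --pt "20 -15 9" --pt "20 -15 9" --pt "20 -15 9" --pt "20 -15 9" --yaw '[0, 0, 0, 0, 0]'

```text
t: 9.52
tcp_pos: [0.0788, 0.0053, 0.8733]
tool_rot: [-2.985, -0.07, -0.972]
contact_force: [-1.3, -1.6, -0.4]
finger_gap: 0.997
finger_force: 0.0
```

```bash
python3 st.py 0.45 -0.165 0.55
```

```text
t 9.52 p [0.0788 0.0053 0.8733] q [ 1.197 -0.791  1.098 -0.865  2.348  1.951] F [-1.3 -1.6 -0.4] gap 0.997 0.0
[[ 0.807  0.043  0.588]
 [ 0.042 -0.999  0.015]
 [ 0.589  0.012 -0.808]]
lean 36.1 az z 1.5
tool delta cm [10.23 18.2  47.72]
```

step_arm --pt "20 -8 14" --pt "20 -8 14" --pt "20 -8 14" --pt "20 -8 14" --pt "20 -8 14" --yaw '[0, 0, 0, 0, 0]'

```text
t: 9.93
tcp_pos: [0.1154, 0.0578, 0.8793]
tool_rot: [2.962, 0.026, 0.994]
contact_force: [-1.3, 1.2, 0.2]
finger_gap: 1.002
finger_force: 0.0
```

```bash
python3 st.py 0.45 -0.165 0.55
```

```text
t 9.93 p [0.1154 0.0578 0.8793] q [ 0.409 -0.774  1.088 -0.314  2.2    1.694] F [-1.3  1.2  0.2] gap 1.002 0.0
[[ 0.798  0.01   0.603]
 [ 0.021 -1.    -0.011]
 [ 0.603  0.021 -0.798]]
lean 37.1 az z -1.0
tool delta cm [ 6.36 21.91 46.68]
```

step_arm --pt "8 2 8" --pt "12 6 20" --pt "6 22 47" --pt "6 22 47" --pt "6 22 47" --yaw '[0, 0, 0, 0, 0]'

```text
t: 10.35
tcp_pos: [0.176, 0.0667, 0.8357]
tool_rot: [2.949, 0.028, 0.984]
contact_force: [-0.3, 0.9, 0.3]
finger_gap: 1.002
finger_force: 0.0
```

```bash
python3 st.py 0.45 -0.165 0.55
```

```text
t 10.35 p [0.176  0.0667 0.8357] q [-0.341 -0.857  1.23   0.211  2.135  1.382] F [-0.3  0.9  0.3] gap 1.002 0.0
[[ 0.799  0.007  0.601]
 [ 0.027 -0.999 -0.025]
 [ 0.6    0.037 -0.799]]
lean 37.0 az z -2.4
tool delta cm [ 4.13 22.29 39.87]
```

Past the awkward zone; now run out to the pre-grasp area.

step_arm --pt "4 22 40" --pt "4 22 40" --pt "4 22 40" --pt "4 22 40" --pt "4 22 40" --yaw '[0, 0, 0, 0, 0]'

```text
t: 10.77
tcp_pos: [0.2701, -0.01, 0.7372]
tool_rot: [2.944, 0.004, 0.98]
contact_force: [0.6, 0.4, -0.4]
finger_gap: 1.0
finger_force: 0.0
```

```bash
python3 st.py 0.45 -0.165 0.50
```

```text
t 10.77 p [ 0.2701 -0.01    0.7372] q [-0.751 -0.915  1.504  0.433  1.992  1.11 ] F [ 0.6  0.4 -0.4] gap 1.0 0.0
[[ 0.801 -0.01   0.599]
 [ 0.015 -0.999 -0.036]
 [ 0.599  0.037 -0.8  ]]
lean 36.9 az z -3.4
tool delta cm [-0.04 14.44 30.3 ]
```

step_arm --pt "0 14 30" --pt "0 14 30" --pt "0 14 30" --pt "0 14 30" --pt "0 14 30" --yaw '[0, 0, 0, 0, 0]'

```text
t: 11.18
tcp_pos: [0.3842, -0.099, 0.5877]
tool_rot: [2.952, 0.026, 0.979]
contact_force: [1.7, -0.2, -0.6]
finger_gap: 1.003
finger_force: 0.0
```

step_arm --pt "0 4 12" --pt "0 4 12" --pt "0 4 12" --pt "0 4 12" --pt "0 4 12" --yaw '[0, 0, 0, 0, 0]'

```text
t: 11.6
tcp_pos: [0.4556, -0.1414, 0.4904]
tool_rot: [2.959, 0.024, 0.972]
contact_force: [-0.4, 0.6, 1.0]
finger_gap: 1.003
finger_force: 0.0
```

```bash
python3 st.py 0.552 -0.160 0.306
```

```text
t 11.6 p [ 0.4556 -0.1414  0.4904] q [-0.659 -0.722  1.894  0.357  1.439  0.945] F [-0.4  0.6  1. ] gap 1.003 0.0
[[ 0.805  0.006  0.593]
 [ 0.023 -1.    -0.021]
 [ 0.593  0.03  -0.805]]
lean 36.4 az z -2.0
tool delta cm [-3.21  1.37 20.6 ]
```

step_arm --pt "-3.2 1.4 4" --pt "-3.2 1.4 8" --pt "-3.2 1.4 12" --pt "-3.2 1.4 16" --pt "-3.2 1.4 20.6" --yaw '[0.05, 0.05, 0.05, 0.05, 0.05]'

```text
t: 12.02
tcp_pos: [0.5492, -0.1614, 0.3213]
tool_rot: [2.96, -0.047, 0.993]
contact_force: [1.0, -1.4, -0.1]
finger_gap: 1.003
finger_force: 0.0
```

```bash
python3 - <<'E'
from h import *
p,d=grab_frame("scene"); cv2.imwrite("pics/s1.png",p)
E
python3 st.py 0.6418 -0.1653 0.1856
```

```text
t 12.07 p [ 0.549  -0.1599  0.3098] q [-0.555 -0.483  2.043  0.348  1.041  0.955] F [-3.   0.1 -6.4] gap 0.998 0.0
[[ 0.805 -0.034  0.592]
 [-0.027 -0.999 -0.02 ]
 [ 0.592  0.001 -0.806]]
lean 36.3 az z -2.0
tool delta cm [ 0.14  0.22 15.51]
```

View pics/s1.png

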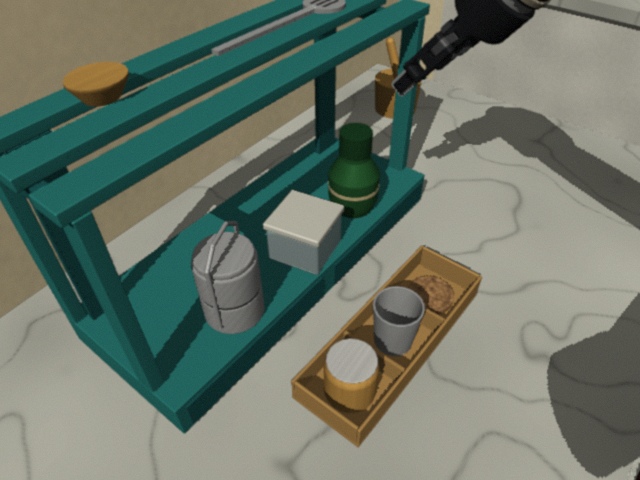

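step_arm --pt "0.1 0.2 3" --pt "0.1 0.2 6" --pt "0.1 0.2 8" --pt "0.1 0.2 10" --pt "0.1 0.2 10" --yaw '[0, 0, 0, 0, 0]'

```text
t: 12.48
tcp_pos: [0.6088, -0.1652, 0.2376]
tool_rot: [2.969, -0.048, 0.982]
contact_force: [-0.7, -1.0, -0.9]
finger_gap: 0.997
finger_force: 0.0
```

```bash
python3 st.py 0.6418 -0.1653 0.1856
```

```text
t 12.48 p [ 0.6088 -0.1652  0.2376] q [-0.497 -0.274  2.011  0.359  0.849  0.944] F [-0.7 -1.  -0.9] gap 0.997 0.0
[[ 0.802 -0.033  0.596]
 [-0.024 -0.999 -0.023]
 [ 0.597  0.004 -0.803]]
lean 36.6 az z -2.2
tool delta cm [-0.45 -0.12  6.14]
```

step_arm --pt "-0.4 -0.1 2" --pt "-0.4 -0.1 4" --pt "-0.4 -0.1 5.5" --pt "-0.4 -0.1 6.2" --pt "-0.4 -0.1 6.2" --yaw '[0, 0, 0, 0, 0]'

```text
t: 12.9
tcp_pos: [0.6429, -0.1664, 0.1885]
tool_rot: [2.965, -0.048, 0.987]
contact_force: [-1.2, -0.3, -0.1]
finger_gap: 1.001
finger_force: 0.0
```

```bash
python3 - <<'E'
from h import *
p,d=grab_frame("scene"); cv2.imwrite("pics/s2.png",cv2.resize(p[60:260,240:480],None,fx=3,fy=3))
E
python3 st.py 0.6418 -0.1653 0.1856
```

```text
t 12.95 p [ 0.643  -0.1666  0.1893] q [-0.467 -0.14   1.983  0.377  0.735  0.928] F [-0.7  0.   0.7] gap 0.999 0.0
[[ 0.799 -0.034  0.6  ]
 [-0.024 -0.999 -0.026]
 [ 0.6    0.007 -0.8  ]]
lean 36.9 az z -2.5
tool delta cm [-0.32 -0.13  0.23]
```

View pics/s2.png

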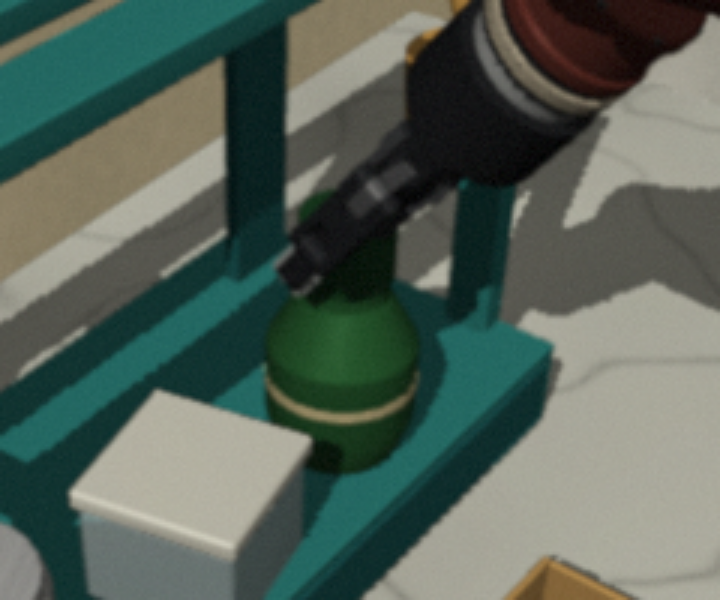

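step_arm --pt "-0.3 -0.1 0.2" --pt "-0.3 -0.1 0.2" --pt "-0.3 -0.1 0.2" --yaw '[0, 0, 0]'

```text
t: 13.2
tcp_pos: [0.6414, -0.1655, 0.1855]
tool_rot: [2.964, -0.048, 0.988]
contact_force: [0.1, 0.3, -0.1]
finger_gap: 1.004
finger_force: 0.0
```

step_arm --pt "0 0 0" --pt "0 0 0" --pt "0 0 0" --pt "0 0 0" --pt "0 0 0" --yaw '[0, 0, 0, 0, 0]' --fingers 0.3 --force 90

```text
t: 13.62
tcp_pos: [0.6419, -0.1658, 0.1853]
tool_rot: [2.963, -0.049, 0.989]
contact_force: [0.5, -0.4, 1.4]
finger_gap: 0.588
finger_force: 94.0
```

```bash
python3 st.py 0.55 -0.165 0.26
```

```text
t 13.62 p [ 0.6419 -0.1658  0.1853] q [-0.466 -0.139  1.989  0.379  0.727  0.926] F [ 0.5 -0.4  1.4] gap 0.588 94.01584267616272
[[ 0.799 -0.035  0.6  ]
 [-0.024 -0.999 -0.026]
 [ 0.601  0.006 -0.8  ]]
lean 36.9 az z -2.5
tool delta cm [ -2.86   0.3  -11.49]
```

step_arm --pt "0.3 0 -0.4" --pt "0.6 0 -0.8" --pt "0.9 0 -1.2" --pt "1.2 0 -1.6" --pt "1.2 0 -2.2" --yaw '[0, 0, 0, 0, 0]'

```text
t: 14.03
tcp_pos: [0.6377, -0.1649, 0.2088]
tool_rot: [2.966, -0.048, 0.985]
contact_force: [0.2, 0.5, -6.5]
finger_gap: 0.586
finger_force: 94.0
```

step_arm --pt "0 0 -2" --pt "0 0 -4.5" --pt "0 0 -7" --pt "0 0 -9.5" --pt "0 0 -12" --yaw '[0, 0, 0, 0, 0]'

```text
t: 14.45
tcp_pos: [0.5648, -0.1617, 0.3059]
tool_rot: [2.965, -0.048, 0.985]
contact_force: [0.2, -0.5, -5.3]
finger_gap: 0.586
finger_force: 94.7
```

```bash
python3 st.py 0.45 -0.18 0.42
```

```text
t 14.45 p [ 0.5648 -0.1617  0.3059] q [-0.538 -0.442  2.024  0.344  1.006  0.962] F [ 0.2 -0.5 -5.3] gap 0.586 94.6600592136383
[[ 0.801 -0.034  0.598]
 [-0.024 -0.999 -0.025]
 [ 0.598  0.006 -0.801]]
lean 36.8 az z -2.4
tool delta cm [ -2.32   2.29 -15.96]
```

step_arm --pt "-0.5 0.5 -3" --pt "-1 1 -6.5" --pt "-1.5 1.5 -10" --pt "-2 2 -13.5" --pt "-2 2 -15" --yaw '[0, 0, 0, 0, 0]'

```text
t: 14.87
tcp_pos: [0.4575, -0.1784, 0.4185]
tool_rot: [2.957, -0.048, 0.991]
contact_force: [0.6, 0.0, -4.6]
finger_gap: 0.584
finger_force: 95.9
```

```bash
cat > tilt.py <<'E'
from h import *
s=get_state(); M=R.from_rotvec(s["tool_rot"]).as_matrix()
# jar axis in tool frame at grasp
M0=R.from_rotvec([2.963,-.049,.989]).as_matrix(); a=M@(M0.T@[0,0,1])
print("t",s["t"],"tilt from tool",np.degrees(np.arccos(a[2])).round(1),a.round(3),"gap",s["finger_gap"])
Z=M[:,2]
for y in(-1.1,-1.15,-1.2,-1.25,1.2): print(y,np.degrees(np.arccos((R.from_rotvec(Z*y).as_matrix()@a)[2])).round(1))
p,d=grab_frame("scene"); hsv=cv2.cvtColor(p,cv2.COLOR_BGR2HSV).astype(int)
m=(hsv[...,0]>50)&(hsv[...,0]<76)&(hsv[...,1]>120)
l=cv2.connectedComponentsWithStats(m.astype(np.uint8)); i=1+np.argmax(l[2][1:,4]); P=cloud("scene",d,l[1]==i)
print("jar pts",len(P),P.min(0).round(3),P.max(0).round(3)); np.save("jarP.npy",P); cv2.imwrite("pics/tilt.png",p)
E
python3 tilt.py; python3 st.py 0.45 -0.18 0.42
```

```text
t 14.8667 tilt from tool 0.3 [-0.002  0.005  1.   ] gap 0.5835663159153281
-1.1 36.9
-1.15 38.5
-1.2 40.0
-1.25 41.5
1.2 39.5
jar pts 3738 [ 0.412 -0.185  0.345] [ 0.489 -0.134  0.447]
t 14.92 p [ 0.4576 -0.1786  0.421 ] q [-0.741 -0.717  2.01   0.405  1.337  0.872] F [ 1.2 -0.5 -2.8] gap 0.589 95.76484322547913
[[ 0.796 -0.037  0.604]
 [-0.021 -0.999 -0.033]
 [ 0.605  0.014 -0.796]]
lean 37.2 az z -3.2
tool delta cm [-0.66  0.17 -0.38]
```

step_arm --pt "0 0 0" --pt "0 0 0" --pt "0 0 0" --pt "0 0 0" --pt "0 0 0" --yaw '[-0.04, -0.12, -0.22, -0.32, -0.42]'

```text
t: 15.33
tcp_pos: [0.4592, -0.1775, 0.4124]
tool_rot: [2.794, 0.555, 0.919]
contact_force: [-0.8, 0.2, -5.7]
finger_gap: 0.582
finger_force: 95.7
```

step_arm --pt "0 0 0" --pt "0 0 0" --pt "0 0 0" --pt "0 0 0" --pt "0 0 0" --yaw '[-0.1, -0.2, -0.3, -0.4, -0.5]'

```text
t: 15.75
tcp_pos: [0.4593, -0.1774, 0.4123]
tool_rot: [2.463, 1.178, 0.8]
contact_force: [0.4, 0.3, -6.3]
finger_gap: 0.583
finger_force: 95.6
```

step_arm --pt "0 0 0" --pt "0 0 0" --pt "0 0 0" --pt "0 0 0" --pt "0 0 0" --yaw '[-0.1, -0.2, -0.27, -0.3, -0.3]'

```text
t: 16.17
tcp_pos: [0.4593, -0.1773, 0.4124]
tool_rot: [2.214, 1.495, 0.714]
contact_force: [-0.3, 0.1, -7.4]
finger_gap: 0.584
finger_force: 95.3
```

```bash
python3 tilt.py; python3 st.py
```

```text
t 16.1667 tilt from tool 40.1 [-0.288  0.576  0.765] gap 0.5844609217176683
-1.1 66.6
-1.15 67.4
-1.2 68.2
-1.25 68.9
1.2 0.6
jar pts 3854 [ 0.424 -0.22   0.334] [ 0.51  -0.144  0.437]
t 16.22 p [ 0.4593 -0.1774  0.4125] q [-0.736 -0.709  2.017  0.405  1.333 -0.347] F [-0.1  0.7 -6.6] gap 0.587 95.34952640533447
[[ 0.308  0.74   0.597]
 [ 0.93  -0.367 -0.025]
 [ 0.201  0.563 -0.802]]
lean 36.7 az z -2.4
```

View pics/tilt.png

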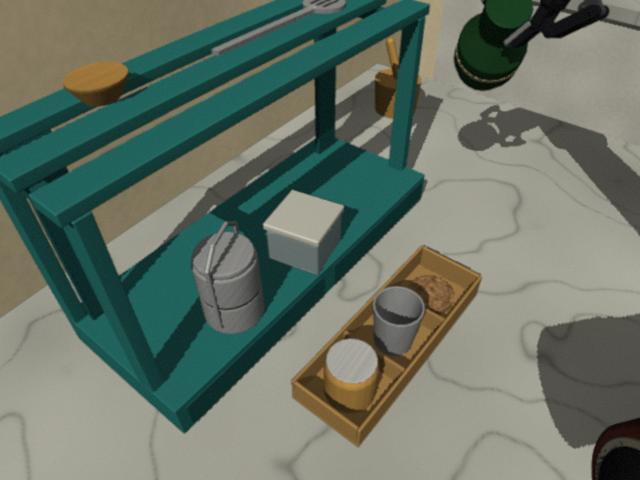

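step_arm --pt "0 0 0" --pt "0 0 0" --pt "0 0 0" --pt "0 0 0" --pt "0 0 0" --yaw '[0, 0, 0, 0, 0]'

```text
t: 16.63
tcp_pos: [0.4596, -0.1777, 0.4135]
tool_rot: [2.213, 1.494, 0.715]
contact_force: [1.4, -0.3, -6.1]
finger_gap: 0.583
finger_force: 95.3
```

```bash
cat > band.py <<'E'
from h import *
for n in("scene","top"):
    p,d=grab_frame(n); hsv=cv2.cvtColor(p,cv2.COLOR_BGR2HSV).astype(int)
    g=((hsv[...,0]>45)&(hsv[...,0]<80)&(hsv[...,1]>110)).astype(np.uint8)
    l=cv2.connectedComponentsWithStats(g); i=1+np.argmax(l[2][1:,4])
    near=cv2.dilate((l[1]==i).astype(np.uint8),np.ones((5,5)))>0
    t=near&(hsv[...,0]<40)&(hsv[...,0]>10)&(hsv[...,1]>40)
    c=P0=cloud(n,d,l[1]==i); P=cloud(n,d,t); P=P[np.linalg.norm(P-np.median(P,0),axis=1)<.07]
    print(n,len(P),len(P0))
    if len(P)<20: continue
    for _ in range(3):
        m=P.mean(0); w=np.linalg.svd(P-m)[2][2]; r=(P-m)@w; P=P[abs(r)<max(.002,2*r.std())]
    w*=np.sign(w[2]); print(" axis",w.round(3),"tilt",np.degrees(np.arccos(w[2])).round(1),"sv",np.linalg.svd(P-m)[1].round(3),len(P))
E
python3 band.py
```

```text
scene 175 3891
 axis [-0.297  0.603  0.741] tilt 42.2 sv [0.312 0.116 0.022] 153
top 143 2940
 axis [-0.295  0.495  0.817] tilt 35.2 sv [0.227 0.062 0.027] 125
```

step_arm --pt "0 0 0" --pt "0 0 0" --pt "0 0 0" --pt "0 0 0" --pt "0 0 0" --yaw '[0, 0, 0, 0, 0]'

```text
t: 17.15
tcp_pos: [0.4596, -0.1778, 0.4135]
tool_rot: [2.213, 1.494, 0.715]
contact_force: [-0.1, 0.2, -5.3]
finger_gap: 0.584
finger_force: 95.3
```

step_arm --pt "0 0 0" --pt "0 0 0" --pt "0 0 0" --pt "0 0 0" --pt "0 0 0" --yaw '[0, 0, 0, 0, 0]'

```text
t: 17.57
tcp_pos: [0.4596, -0.1777, 0.4135]
tool_rot: [2.213, 1.494, 0.715]
contact_force: [-0.2, 0.0, -5.5]
finger_gap: 0.586
finger_force: 95.3
```

step_arm --pt "0 0 0" --pt "0 0 0" --pt "0 0 0" --pt "0 0 0" --pt "0 0 0" --yaw '[0.05, 0.13, 0.23, 0.33, 0.43]'

```text
t: 17.98
tcp_pos: [0.4596, -0.1778, 0.4136]
tool_rot: [2.566, 1.014, 0.839]
contact_force: [-0.9, -0.1, -6.3]
finger_gap: 0.583
finger_force: 95.3
```

step_arm --pt "0 0 0" --pt "0 0 0" --pt "0 0 0" --pt "0 0 0" --pt "0 0 0" --yaw '[0.1, 0.2, 0.3, 0.4, 0.5]'

```text
t: 18.4
tcp_pos: [0.4596, -0.1779, 0.4136]
tool_rot: [2.86, 0.363, 0.946]
contact_force: [0.4, -0.2, -5.8]
finger_gap: 0.586
finger_force: 95.3
```

step_arm --pt "0 0 0" --pt "0 0 0" --pt "0 0 0" --pt "0 0 0" --pt "0 0 0" --yaw '[0.1, 0.19, 0.25, 0.28, 0.28]'

```text
t: 18.82
tcp_pos: [0.4596, -0.1779, 0.4137]
tool_rot: [2.961, -0.033, 0.986]
contact_force: [0.3, 0.1, -5.7]
finger_gap: 0.587
finger_force: 95.2
```

```bash
python3 tilt.py; python3 band.py; python3 - <<'E'
from h import *
# jar lid centre from level pose + cell/pad measurement from the first frames
P=np.load("jarP.npy"); zt=np.percentile(P[:,2],99.5); L=P[P[:,2]>zt-.004]; print("lid top",zt,L.mean(0),L.min(0),L.max(0))
for lo,hi in((zt-.12,zt-.08),(zt-.033,zt-.005)):
    Q=P[(P[:,2]>lo)&(P[:,2]<hi)]; A=np.c_[2*Q[:,:2],np.ones(len(Q))]; s=np.linalg.lstsq(A,(Q[:,:2]**2).sum(1),rcond=None)[0]; print("fit",s[:2],np.sqrt(s[2]+s[:2]@s[:2]))
for n,px in(("top",(368,323)),("scene",(435,292))):
    im=cv2.imread(f"pics/{n}0.png"); d=np.load(f"{n}0.npy"); Y,X=np.mgrid[:480,:640]; w=(abs(X-px[0])<45)&(abs(Y-px[1])<45)
    v,u=np.nonzero(w&(d>0)); e,r=rays(n,np.c_[u,v]); Q=e+r*d[v,u][:,None]
    ins=(abs(Q[:,0]-.449)<.046)&(abs(Q[:,1]+.108)<.046); Q=Q[ins]; print(n,np.histogram(Q[:,2],np.arange(0,.05,.003))[0])
    T=Q[(Q[:,2]>.0125)&(Q[:,2]<.02)]; print(" padtop",np.median(T[:,2]),cv2.minEnclosingCircle(np.float32(T[:,:2])),T.min(0),T.max(0),np.percentile(T,[2,98],axis=0))
E
```

```text
t 18.8167 tilt from tool 0.3 [0.002 0.006 1.   ] gap 0.5870865837490826
-1.1 36.9
-1.15 38.4
-1.2 39.9
-1.25 41.4
1.2 39.3
jar pts 3679 [ 0.414 -0.184  0.341] [ 0.491 -0.125  0.441]
scene 146 3803
 axis [0.003 0.031 1.   ] tilt 1.8 sv [0.313 0.12  0.009] 141
top 117 2826
 axis [-0.007  0.259  0.966] tilt 15.0 sv [0.203 0.052 0.024] 104
lid top 0.42729099226391654 [ 0.43215686 -0.16473106  0.4277603 ] [ 0.42468541 -0.17650092  0.42371189] [ 0.43787107 -0.1248474   0.44117544]
fit [ 0.45563298 -0.17693376] 0.040514248550914116
fit [ 0.45481106 -0.17509491] 0.02277897460407868
top [143 760 300  28 330 674 103   0   0   0   0   0   0   0   0   0]
 padtop 0.015962224004807013 ((0.4483436346054077, -0.10805796086788177), 0.03622091934084892) [ 0.41302691 -0.14257567  0.01251613] [ 0.48394429 -0.07380858  0.01994789] [[ 0.41661515 -0.13855694  0.01297898]
 [ 0.4805216  -0.07612261  0.01908222]]
scene [  3 323 153  18 145 934  43   0   0   0   1   0   0   0   0   0]
 padtop 0.016181253421817532 ((0.44300439953804016, -0.12084614485502243), 0.04724143445491791) [ 0.40926377 -0.15376852  0.01252318] [ 0.48457163 -0.07417968  0.0197458 ] [[ 0.41583642 -0.13906676  0.01362926]
 [ 0.48161138 -0.07844614  0.0182919 ]]
```

```bash
python3 st.py 0.453 -0.1086 0.25
```

```text
t 18.97 p [ 0.4596 -0.1778  0.4136] q [-0.737 -0.709  2.016  0.405  1.333  0.861] F [-0.2  0.3 -7. ] gap 0.589 95.2375602722168
[[ 0.8   -0.026  0.599]
 [-0.013 -1.    -0.026]
 [ 0.599  0.013 -0.8  ]]
lean 36.8 az z -2.5
tool delta cm [-10.42  -7.11  12.52]
```

step_arm --pt "-1.5 -1.4 2" --pt "-3.5 -2.8 4.5" --pt "-5.5 -4.2 7" --pt "-7.5 -5.6 9.5" --pt "-9.5 -6.6 11.5" --yaw '[0, 0, 0, 0, 0]'

```text
t: 19.38
tcp_pos: [0.4538, -0.1121, 0.2611]
tool_rot: [2.964, -0.031, 0.984]
contact_force: [-0.8, 0.4, -6.2]
finger_gap: 0.586
finger_force: 95.2
```

step_arm --pt "-0.9 -0.5 1" --pt "-0.9 -0.5 1" --pt "-0.9 -0.5 1" --yaw '[0, 0, 0]'

```text
t: 19.63
tcp_pos: [0.4534, -0.1087, 0.251]
tool_rot: [2.961, -0.033, 0.987]
contact_force: [0.2, -0.7, -4.3]
finger_gap: 0.586
finger_force: 95.2
```

```bash
python3 tilt.py|head -1; python3 st.py 0.453 -0.1086 0.16
```

```text
t 19.6333 tilt from tool 0.4 [0.001 0.006 1.   ] gap 0.5856353528020103
t 19.68 p [ 0.454  -0.1094  0.2531] q [-0.577 -0.827  2.338  0.353  1.08   0.936] F [ 0.3  0.3 -6.1] gap 0.59 95.16048789024353
[[ 0.798 -0.027  0.602]
 [-0.013 -1.    -0.028]
 [ 0.602  0.014 -0.798]]
lean 37.0 az z -2.6
tool delta cm [-5.69 -0.21  7.37]
```

```bash
cat > kin.py <<'E'
from h import *
from scipy.optimize import least_squares
D=[([.4313,-.0437,.7686],[3.128,.016,.055],[-.271,-.167,.922]),([.1199,.0504,.8205],[3.108,.012,.121],[-.166,-.651,1.092]),
([.1333,.0927,1.0244],[3.051,.024,.744],[.537,-.167,.218]),([.2701,-.01,.7372],[2.944,.004,.98],[-.751,-.915,1.504]),
([.6088,-.1652,.2376],[2.969,-.048,.982],[-.497,-.274,2.011]),([.6419,-.1658,.1853],[2.963,-.049,.989],[-.466,-.139,1.989]),
([.454,-.1094,.2531],[2.961,-.033,.987],[-.577,-.827,2.338]),([.4596,-.1778,.4136],[2.961,-.033,.986],[-.737,-.709,2.016]),([.191,-.5945,.2411],[-3.1017,-.486,0],[-1.379,.0533,1.6143]),([.5494,-.1291,.8496],[3.13,.017,.047],[-.363,.435,.055])]
def W(x,p,r): return np.array(p)-x[0]*R.from_rotvec(r).as_matrix()[:,2]
def f(x):
    o=[]
    for p,r,q in D:
        w=R.from_rotvec([0,0,-q[0]]).apply(W(x,p,r)); s=q[1]+q[2]
        o+=[w[0]-(x[1]+x[2]*np.sin(q[1])+x[3]*np.sin(s)+x[6]*np.cos(s)),w[1]-x[5],w[2]-(x[4]+x[2]*np.cos(q[1])+x[3]*np.cos(s)-x[6]*np.sin(s))]
    return o
S=least_squares(f,[.2,0,.4,.4,.3,.07,0]); x=S.x; print(x.round(3),"max err",abs(S.fun).max().round(4))
def ik(p,r):
    w=W(x,p,r); g=lambda q:(lambda w,s:[w[0]-(x[1]+x[2]*np.sin(q[1])+x[3]*np.sin(s)+x[6]*np.cos(s)),w[1]-x[5],w[2]-(x[4]+x[2]*np.cos(q[1])+x[3]*np.cos(s)-x[6]*np.sin(s))])(R.from_rotvec([0,0,-q[0]]).apply(w),q[1]+q[2])
    s=least_squares(g,[-.577,-.8,2.3]); return s.x.round(3),s.cost
for z in(.25,.2,.17,.1413,.135): print(z,ik([.453,-.1086,z],[2.961,-.033,.987]))
E
python3 kin.py
```

```text
[ 0.268 -0.     0.426  0.61   0.238  0.074  0.095] max err 0.0006
0.25 (array([-0.577, -0.829,  2.344]), np.float64(2.278568335947387e-16))
0.2 (array([-0.577, -0.799,  2.411]), np.float64(8.009457032501373e-19))
0.17 (array([-0.577, -0.768,  2.445]), np.float64(5.0413142224280286e-30))
0.1413 (array([-0.577, -0.73 ,  2.474]), np.float64(2.396567703856475e-25))
0.135 (array([-0.577, -0.719,  2.48 ]), np.float64(1.5678210776063232e-24))
```

step_arm --pt "-1 0 1.3" --pt "-2.2 -0.1 2.8" --pt "-3.3 -0.1 4.2" --pt "-4.2 -0.1 5.4" --pt "-4.5 -0.1 5.8" --yaw '[0, 0, 0, 0, 0]'

```text
t: 20.1
tcp_pos: [0.452, -0.1093, 0.1772]
tool_rot: [2.961, -0.035, 0.985]
contact_force: [-1.0, 0.4, -7.1]
finger_gap: 0.591
finger_force: 95.6
```

step_arm --pt "0 0 0" --pt "0 0 0" --yaw '[0, 0]'

```text
t: 20.27
tcp_pos: [0.4528, -0.1094, 0.1796]
tool_rot: [2.959, -0.034, 0.99]
contact_force: [0.3, -0.5, -5.6]
finger_gap: 0.588
finger_force: 95.6
```

```bash
cat > tp.py <<'E'
from h import *
p,d=grab_frame("top"); np.save("t.npy",d); cv2.imwrite("pics/t1.png",cv2.resize(p[230:400,200:440],None,fx=3,fy=3))
p,d=grab_frame("scene"); hsv=cv2.cvtColor(p,cv2.COLOR_BGR2HSV).astype(int)
m=(hsv[...,0]>50)&(hsv[...,0]<76)&(hsv[...,1]>120)
l=cv2.connectedComponentsWithStats(m.astype(np.uint8)); i=1+np.argmax(l[2][1:,4]); P=cloud("scene",d,l[1]==i)
zt=np.percentile(P[:,2],99)
f=get_state()["tcp_pos"][2]-.1253
Q=P[(P[:,2]>f+.03)&(P[:,2]<f+.068)]; A=np.c_[2*Q[:,:2],np.ones(len(Q))]; s=np.linalg.lstsq(A,(Q[:,:2]**2).sum(1),rcond=None)[0]; print("lid top z",zt,"belly axis",s[:2].round(4),np.sqrt(s[2]+s[:2]@s[:2]).round(4),"foot z",f)
cv2.imwrite("pics/sc.png",cv2.resize(p[180:460,280:560],None,fx=2,fy=2))
E
python3 tp.py; python3 tilt.py|head -1; python3 st.py 0.453 -0.1086 0.148
```

```text
lid top z 0.17017289820873144 belly axis [ 0.45   -0.1101] 0.0421 foot z 0.05459374133241285
t 20.3667 tilt from tool 0.4 [-0.002  0.008  1.   ] gap 0.5890803460683987
t 20.42 p [ 0.4528 -0.1091  0.1795] q [-0.579 -0.781  2.436  0.387  0.947  0.873] F [-0.   0.2 -5.6] gap 0.585 95.63867568969727
[[ 0.799 -0.027  0.601]
 [-0.013 -1.    -0.027]
 [ 0.602  0.014 -0.798]]
lean 37.0 az z -2.6
tool delta cm [-1.88 -0.1   2.53]
```

View pics/sc.png

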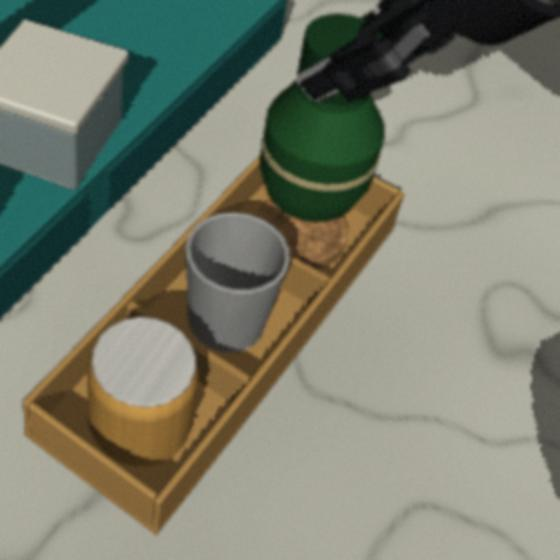

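step_arm --pt "-0.5 -0.1 0.6" --pt "-1 -0.1 1.2" --pt "-1.4 -0.1 1.7" --pt "-1.8 -0.1 2.3" --pt "-1.8 -0.1 2.3" --yaw '[0, 0, 0, 0, 0]'

```text
t: 20.83
tcp_pos: [0.4499, -0.1069, 0.1443]
tool_rot: [2.966, -0.034, 0.98]
contact_force: [-0.3, 0.7, -6.5]
finger_gap: 0.582
finger_force: 95.6
```

step_arm --pt "-0.06 0 0.08" --pt "-0.12 0 0.16" --pt "-0.18 0 0.24" --pt "-0.18 0 0.24" --pt "-0.18 0 0.24" --yaw '[0, 0, 0, 0, 0]'

```text
t: 21.25
tcp_pos: [0.4513, -0.1078, 0.1449]
tool_rot: [2.962, -0.033, 0.986]
contact_force: [0.4, 0.3, -6.2]
finger_gap: 0.588
finger_force: 95.6
```

```bash
python3 tilt.py|head -1; python3 st.py 0.453 -0.1086 0.1413
```

```text
t 21.25 tilt from tool 0.3 [0.002 0.006 1.   ] gap 0.5883050273463646
t 21.3 p [ 0.4513 -0.1079  0.145 ] q [-0.578 -0.742  2.474  0.408  0.879  0.838] F [ 0.2  0.2 -6.3] gap 0.586 95.64216613769531
[[ 0.8   -0.027  0.599]
 [-0.014 -1.    -0.026]
 [ 0.6    0.012 -0.8  ]]
lean 36.8 az z -2.5
tool delta cm [-0.08  0.06  0.4 ]
```

step_arm --pt "-0.02 0 0.1" --pt "-0.06 0 0.22" --pt "-0.06 0 0.22" --pt "-0.06 0 0.22" --yaw '[0, 0, 0, 0]'

```text
t: 21.63
tcp_pos: [0.4519, -0.1077, 0.1423]
tool_rot: [2.962, -0.033, 0.985]
contact_force: [-0.5, -0.5, -6.8]
finger_gap: 0.589
finger_force: 95.6
```

step_arm --pt "-0.03 0 0.04" --pt "-0.06 0 0.08" --pt "-0.06 0 0.08" --pt "-0.06 0 0.08" --yaw '[0, 0, 0, 0]'

```text
t: 21.97
tcp_pos: [0.452, -0.1078, 0.1415]
tool_rot: [2.962, -0.033, 0.985]
contact_force: [0.7, 0.1, -6.1]
finger_gap: 0.587
finger_force: 95.6
```

step_arm --pt "-0.03 0 0.04" --pt "-0.06 0 0.08" --pt "-0.06 0 0.08" --pt "-0.06 0 0.08" --yaw '[0, 0, 0, 0]'

```text
t: 22.3
tcp_pos: [0.4523, -0.1079, 0.1413]
tool_rot: [2.961, -0.033, 0.987]
contact_force: [-1.4, 1.5, -2.6]
finger_gap: 0.585
finger_force: 95.9
```

step_arm --pt "-0.03 0 0.04" --pt "-0.03 0 0.04" --pt "-0.03 0 0.04" --yaw '[0, 0, 0]'

```text
t: 22.55
tcp_pos: [0.4526, -0.108, 0.1412]
tool_rot: [2.961, -0.033, 0.988]
contact_force: [-2.4, 2.3, 1.6]
finger_gap: 0.588
finger_force: 96.3
```

step_arm --pt "0 0 0" --pt "0 0 0" --pt "0 0 0" --yaw '[0, 0, 0]' --force 20

```text
t: 22.8
tcp_pos: [0.4526, -0.108, 0.1412]
tool_rot: [2.961, -0.034, 0.988]
contact_force: [-2.8, 0.3, 4.4]
finger_gap: 0.585
finger_force: 96.5
```

step_arm --pt "0 0 0" --pt "0 0 0" --pt "0 0 0" --pt "0 0 0" --pt "0 0 0" --yaw '[0, 0, 0, 0, 0]' --fingers 1.0

```text
t: 23.22
tcp_pos: [0.452, -0.108, 0.14]
tool_rot: [2.961, -0.033, 0.985]
contact_force: [-0.8, -0.3, -0.1]
finger_gap: 1.004
finger_force: 0.0
```

```bash
python3 tp.py; python3 st.py
```

```text
lid top z 0.11683777716396966 belly axis [ 0.4488 -0.1093] 0.0422 foot z 0.01465268150431795
t 23.32 p [ 0.452  -0.1079  0.14  ] q [-0.577 -0.731  2.477  0.412  0.867  0.833] F [-0.7  0.5  0.1] gap 1.001 0.0
[[ 0.801 -0.027  0.599]
 [-0.014 -1.    -0.026]
 [ 0.599  0.012 -0.801]]
lean 36.8 az z -2.5
```

Released with no load. Retreat back along the tool axis.

step_arm --pt "0 0 -1" --pt "0 0 -3" --pt "0 0 -5.5" --pt "0 0 -8" --pt "0 0 -11" --yaw '[0, 0, 0, 0, 0]'

```text
t: 23.73
tcp_pos: [0.4012, -0.1114, 0.2237]
tool_rot: [2.979, -0.032, 0.963]
contact_force: [-0.7, -0.3, -1.1]
finger_gap: 0.997
finger_force: 0.0
```

```bash
python3 st.py
```

```text
t 23.73 p [ 0.4012 -0.1114  0.2237] q [-0.696 -1.009  2.463  0.4    1.201  0.844] F [-0.7 -0.3 -1.1] gap 0.997 0.0
[[ 0.81  -0.023  0.585]
 [-0.017 -1.    -0.016]
 [ 0.586  0.003 -0.811]]
lean 35.8 az z -1.6
```

step_arm --pt "3 0 -2.5" --pt "5.5 0 -5" --pt "8 0 -7" --pt "11 0 -9" --pt "11 0 -9" --yaw '[0, 0, 0, 0, 0]'

```text
t: 24.15
tcp_pos: [0.4407, -0.1127, 0.3744]
tool_rot: [2.961, -0.027, 0.988]
contact_force: [-0.1, -0.3, 2.2]
finger_gap: 0.997
finger_force: 0.0
```

step_arm --pt "0 0 0" --pt "0 0 0" --pt "0 0 0" --yaw '[0, 0, 0]'

```text
t: 24.4
tcp_pos: [0.4379, -0.1119, 0.363]
tool_rot: [2.974, -0.032, 0.97]
contact_force: [0.4, -0.3, 0.0]
finger_gap: 1.004
finger_force: 0.0
```

```bash
python3 tp.py; python3 st.py; python3 band.py
```

```text
lid top z 0.1656998706948435 belly axis [0. 0.] 0.0 foot z 0.23776085148434942
t 24.5 p [ 0.4379 -0.1119  0.3631] q [-0.615 -0.863  2.173  0.343  1.3    0.975] F [ 1.2 -0.3  0.3] gap 1.0 0.0
[[ 0.807 -0.024  0.589]
 [-0.015 -1.    -0.019]
 [ 0.59   0.007 -0.808]]
lean 36.1 az z -1.9
scene 154 3227
 axis [-0.056  0.112  0.992] tilt 7.2 sv [0.314 0.126 0.021] 126
top 278 1441
 axis [-0.598  0.222  0.77 ] tilt 39.6 sv [0.569 0.522 0.399] 267
```

View pics/sc.png

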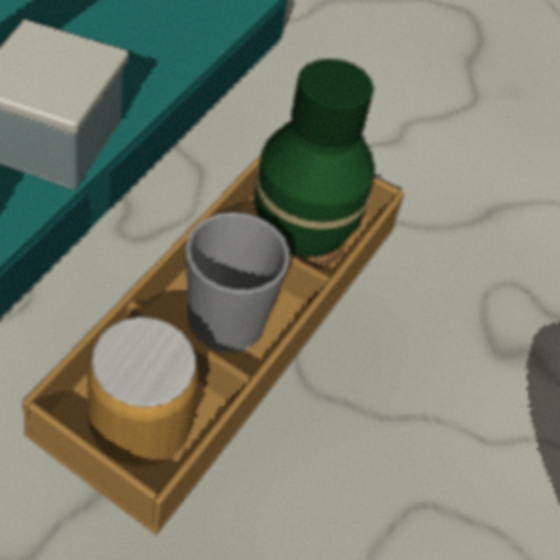

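```bash
python3 - <<'E'
from h import *
p,d=grab_frame("scene"); hsv=cv2.cvtColor(p,cv2.COLOR_BGR2HSV).astype(int)
m=(hsv[...,0]>50)&(hsv[...,0]<76)&(hsv[...,1]>120)
l=cv2.connectedComponentsWithStats(m.astype(np.uint8)); i=1+np.argmax(l[2][1:,4]); P=cloud("scene",d,l[1]==i)
T=P[P[:,2]>.158]; c=np.linalg.lstsq(np.c_[T[:,:2],np.ones(len(T))],T[:,2],rcond=None)[0]; print("lid plane slope deg",np.degrees(c[:2]),"ext",(T.min(0)+T.max(0))/2)
for lo,hi in((.045,.084),(.13,.158)):
    Q=P[(P[:,2]>lo)&(P[:,2]<hi)]; A=np.c_[2*Q[:,:2],np.ones(len(Q))]; s=np.linalg.lstsq(A,(Q[:,:2]**2).sum(1),rcond=None)[0]; print(lo,s[:2],np.sqrt(s[2]+s[:2]@s[:2]))
E
```

```text
lid plane slope deg [ 1.15504064 -2.87574624] ext [ 0.44722953 -0.10622473  0.16255767]
0.045 [ 0.448756   -0.10927546] 0.042138153345995126
0.13 [ 0.44863583 -0.10857977] 0.025406456225062195
```

Belly and lid centres coincide, so the jar stands upright, centred on the pad; nothing else was disturbed.

```bash
python3 -c "
from rig import *
print(sign_off())"
```

```text
the job is handed in; nothing more can be done
None
```

I handed the job in at about 24.5 s. The jar came out from under the shelf, was tipped to 40° and held there for over a second, then levelled and set down upright on the cork pad. I let go only after feeling contact, at under 10 N, and the bystanders were left standing.

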